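# Dock the bur caddy behind its drop catch

### The arm

A 6-joint arm with a two-finger parallel gripper is mounted at the origin on the work surface. World frame = base frame: x ahead of the robot, y to its left, z up, the work surface at z = 0. Lengths are in m, angles in rad, forces in N, time in s.
With the tool pointing down it reaches from about 0.25 to 0.85 m from the base axis. Payload 12.5 kg.
Tool frame: the origin (TCP) lies midway between the tips of the shut fingers; the grasp point (between the pads) lies 19 mm behind it; z points along the fingers, y is the line along which they close (so a half turn about z gives the same grasp; the last joint's range is limited). The gripper opens to 93 mm and grips with 3 to 60 N. Pads are 15 mm wide; open, the fingers measure 128 mm over their backs; the gripper's body (75 mm by 188 mm) begins 65 mm behind the grasp point.
Start: joints at [1.25, 0.351, 1.652, -0, 1.139, -0.085], TCP at [0.128, 0.535, 0.18] pointing down, gripper open.
Joint ranges: [-2.75, 2.75], [-0.79, 2.1], [0.01, 2.65], [-1.57, 4.71], [0.07, 3.14], [-2.87, 2.87]. Speed limits (rad/s): [2.22, 2.22, 2.79, 3.14, 3.14, 3.14].

### API

Orientations are given as [roll, pitch, yaw] about the fixed x, y, z axes, in that order (R = Rz(yaw) Ry(pitch) Rx(roll)).
In Python, from rig import manip gives the robot as it stands.
- The arm moves only by the shell command python3 -m inch 'ROWS'. ROWS is a JSON object of lists of equal length, an entry for each row: "angular": the turn, a rotation vector about the tool's x, y, z in degrees, a list of three; "travel": the shift along the tool's x, y, z in m, a list of three; "grip": the opening, from 0 (shut) to 1 (fully open). A call has 1 to 5 rows; each row shifts and turns the commanded pose from where the row before left it, along the tool's axes as they then stand; what a row does not reach is not made up. A row lasts 1/8 s, in which the tool goes at most 62.5 mm and 10.7 degrees, less where a joint would pass 70% of its speed; a pose out of reach is approached as far as the arm can. A call with a gripper value outside its range is refused whole. The fingers move at their own pace and stop on an object; the grip force is fixed at half the most. Time passes only in rows, so rows that do not move let the fingers close. It gives the time, the measured TCP pose, the force, the opening and the grip force at its end, in the units of the state.
- manip.observe(): the state, without advancing time (a new reading comes with each control period).
- manip.capture(name): name is "scene" or "top"; returns (picture, depth): 480x640x3 uint8, red, green, blue; 480x640 float32, m along the optical axis (not along the pixel's ray), 0 where there is no reading.
- manip.calibration(name): a dict with "fx", "fy", "cx", "cy" (pixels), "camera_from_world" (4x4, takes a point from world to camera coordinates). Camera axes: x right, y down, z forward; pixel columns grow to the right and rows downward; lengths in m; the calibration is good to about 2 mm. A picture is of the moment at which its call begins. calibration takes no time and is no camera call.
- manip.close_job(): hands the job in; it is judged then, once.
Trained networks look in the newest picture that a camera, given by its name, has taken for a name from the list of things; names that differ only in an ending like _2 or _b are one class to them, and where a whole thing is asked for, a point or a joint stands for the part that bears it (a point fixed in the world has none). Each returns a list of dicts, best first, with "confidence" (0 to 1); they miss things now and then, are a little off and sometimes report something else, mostly with a low value. They report only what shows in the picture. A call takes as long as a camera call.
- manip.recognise(query, camera): "point" ([x, y, z] in m, in world coordinates, good to about 4 mm: the middle of the surface that is visible of it).
- manip.cut_out(query, camera): "mask" (480x640 bool, what is visible of it).
The state is a dict: "time_s": time; "joints": joint angles; "joint_velocities": joint speeds; "joint_torque": joint torques, N m; "tool_pos": TCP position; "tool_rot": TCP orientation; "force": force on the tool from outside, world axes, zero at the start; "torque": the same for the moment, N m; "width": opening from 0.0 (shut) to 1.0 (fully open); "finger_force": force on a finger pad.
Only numpy, scipy, OpenCV 4.12 (cv2) and the standard library are available. Lean on these libraries where they do the work, as an engineer would, in place of code of your own. Each camera call takes 0.05 s, during which the arm holds its last target. There are 200 camera calls.

### The job

Put the wooden bur caddy away: lay it in the mouth of the dock's channel and slide it in so that its front edge lifts the steel catch, gently on until it is fully home and the catch drops down behind it, then tug it back lightly against the catch to make sure it holds, and let go. Do not touch the catch with the gripper, do not ram or force the caddy against the dock, and leave the other things on the bench alone.

Things in the scene. Friction and masses are not known exactly. Their poses are not given: they have to be found in the camera images.
- caddy_rib (a point): Bur caddy, loose, 0.2 to 0.33 kg: pale waxed (slippery) wooden block 100 (its x) x 76 (y) x 24 mm high, burs up to 15 mm high on top. On it an upright grip rib 50 long (x), 12 thick (y), 30 high, to be pinched across its thickness. This point: the rib's centre, 39 mm above the underside, mid-length, 12 mm to the -y side of the block's centre line. z up. The +x end goes in first; the catch rides on the bare +y strip.
- dock: Dock, fixed: dark wooden base 300 x 135 x 10 mm, two metal rails 7 mm high making a channel 80 mm wide along its x (2 mm spare each side of the caddy). Origin: on the bench top, on the channel's centre line, below the nominal place of the catch's holding face; z up. Channel floor 10 mm above it. Straight rails at x = -60 to 100 mm, flared guides at x = -107 to -60; base from x = -165 to 135.
- dock_mouth (a point): Point on the dock's channel floor at its open end (dock x = -100 mm, z = 10): with the caddy laid here, its block centred on this point, it stands in the guides and does not touch the catch yet. Axes as the dock's: x points inwards along the channel.
- dock_home (a point): Point on the channel floor (dock x = 53 mm) where the caddy's block is nominally centred when home, its front on the rigid steel end stop, 26 mm high. Stop and catch are one unit clamped anywhere within 15 mm either way along the channel; where is not measured and must be felt. Caddy has just 3 mm of play between stop and dropped catch, so its front must all but meet the stop. Axes as the dock's.
- catch (a joint): Steel gravity catch, rad: 0 down, grows as the nose lifts. Arm along the channel's +y side, hinged at the end stop; nose at dock x = 0 +- 15 mm, y = 19 to 60, down to 9 mm above the floor. A ramp 28 mm long on its -x side lets the caddy's front edge lift it (under 5 N); it rides on the caddy's top at about 0.14 and falls to 0 behind its rear end; its upright face then bars the way back.
- spool: Bystander: small brass wire spool, 40 mm across, 26 high; origin at its underside. To be left where it is.
- bangle: Bystander: plain steel bangle lying flat, 68 mm across, 8 high; origin at its underside. To be left where it is.
- hammer: Bystander: small hammer, lying; origin at its underside. To be left where it is.
- jar: Bystander: amber glass jar with metal lid, 52 mm across, 55 high; origin at its underside. To be left where it is.
- dish: Bystander: copper dish, 84 mm across, 28 high; origin at its underside. To be left where it is.
- block: Bystander: square steel bench block 64 x 64 x 20 mm, no rib; origin at its underside. To be left where it is.
- sandstick: Bystander: flat wooden sanding stick, 160 x 22 x 8 mm; origin at its underside. To be left where it is.

How it is judged:
On the way, in this order (a step that is already met when the one before it is completed fails the run):
1. the caddy's own edge has lifted the catch (value of joint catch above 0.09 rad and contact force between caddy and catch above 0.05 N and x of caddy_rib in the frame of dock below 0.02 m), for 0.2 s.
2. the caddy is home in the channel and the catch has dropped behind it (value of joint catch below 0.035 rad and x of caddy_rib in the frame of dock above 0.025 m and y of caddy_rib in the frame of dock between -0.018 and -0.006 m and z of caddy_rib in the frame of dock below 0.053 m and angle between caddy_rib's own z axis and vertical below 0.06 rad and angle between the x axis of caddy_rib and the x axis of dock, either way round below 0.08 rad), for 0.1 s.
3. the caddy has been tugged back against the dropped catch (over 1 N) (value of joint catch below 0.035 rad and x of caddy_rib in the frame of dock above 0.025 m and contact force between caddy and catch above 1 N), for 0.1 s.
At the end, for the whole second after the job is handed in: The caddy lies flat (within 0.06 rad), straight (within 0.08 rad) and at rest in the dock's channel, beyond the catch (centre more than 25 mm past the dock's origin), released, with the catch fully down behind it (below 0.035 rad) (all of step 2 and linear speed of caddy below 0.01 m/s); the robot touches nothing.
It fails at once if the gripper or arm touches the catch (over 1 N) (contact force between any of the arm, the fingers and catch above 1 N).
It fails at once if the caddy is rammed against the end stop or the catch (over 20 N), or pressed on the dock with over 40 N (contact force between caddy and stop above 20 N or contact force between caddy and dock above 40 N).
It fails at once if another thing on the bench is shifted by more than 20 mm (distance of any of spool, bangle, hammer, jar, dish, block, sandstick from where it was at the start of the episode above 0.02 m).
It also fails if it takes over 64 s, if anything falls off the work surface, if the arm or the gripper's body presses on something with over 40 N, if the wrist force passes 120 N, or if a joint passes its speed limit or range.

## Working session

There is one attempt and no reset: what is moved stays moved. The work goes in short steps, Python scripts to look and compute and a shell command to move; the robot and the scene stay as the last step left them, time stands still between calls to the robot, and variables do not carry over. Pictures are saved under pics/ and viewed, at most 10 in all, crops included, and the job is handed in when it is done.

```bash
mkdir -p pics; ls
python3 - <<'E'
from rig import manip
import cv2,numpy as np
print(manip.observe())
for n in("top","scene"):
    p,d=manip.capture(n); cv2.imwrite(f"pics/{n}0.png",p[:,:,::-1]); np.save(f"pics/{n}0.npy",d)
    c=manip.calibration(n); print(n,c["fx"],np.round(c["camera_from_world"],3).tolist())
    for q in("caddy_rib","dock","catch"):
        print(q,[(np.round(r["point"],3).tolist(),round(r["confidence"],2)) for r in manip.recognise(q,n)[:2]])
E
```

```text
pics
{'time_s': 0.0, 'joints': array([ 1.25040569e+00,  3.51242831e-01,  1.65241124e+00,  2.34443906e-05,
        1.13909805e+00, -8.45884604e-02]), 'joint_velocities': array([-0.00197403, -0.00077098, -0.00034088,  0.00040242, -0.00044227,
        0.00077179]), 'joint_torque': array([-1.65257297e-03, -4.97336483e+01, -2.85255414e+01,  6.97759562e-02,
        2.57836125e-02, -8.00031034e-05]), 'tool_pos': array([0.12833415, 0.53442461, 0.17970273]), 'tool_rot': array([-3.14043913e+00, -1.19166986e-04,  2.90578058e+00]), 'force': array([ 0.18172713, -0.37393386,  0.0819552 ]), 'torque': array([ 0.03348471, -0.04797453, -0.05700242]), 'finger_force': 0.0, 'width': 1.0014609469529558}
top 490.29065155000995 [[-0.015, -1.0, -0.023, 0.0], [-0.982, 0.019, -0.187, 0.543], [0.187, 0.02, -0.982, 1.283], [0.0, 0.0, 0.0, 1.0]]
caddy_rib [([0.524, -0.228, 0.022], 0.64)]
dock [([0.549, 0.038, 0.012], 0.87)]
catch [([0.551, 0.076, 0.032], 0.79), ([0.55, 0.035, 0.011], 0.64)]
scene 472.8635257490242 [[-0.889, 0.457, -0.014, 0.493], [0.399, 0.76, -0.513, -0.177], [-0.224, -0.462, -0.858, 1.153], [0.0, 0.0, 0.0, 1.0]]
caddy_rib [([0.532, -0.219, 0.027], 0.6)]
dock [([0.573, 0.046, 0.01], 0.73)]
catch [([0.558, 0.087, 0.028], 0.73)]
```

View pics/top0.png

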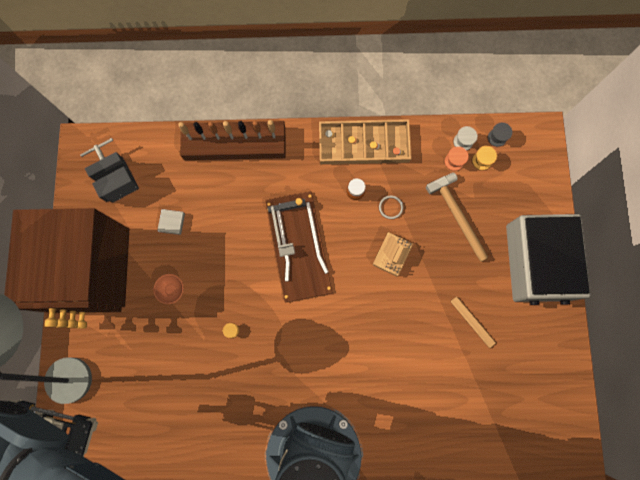

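View pics/scene0.png

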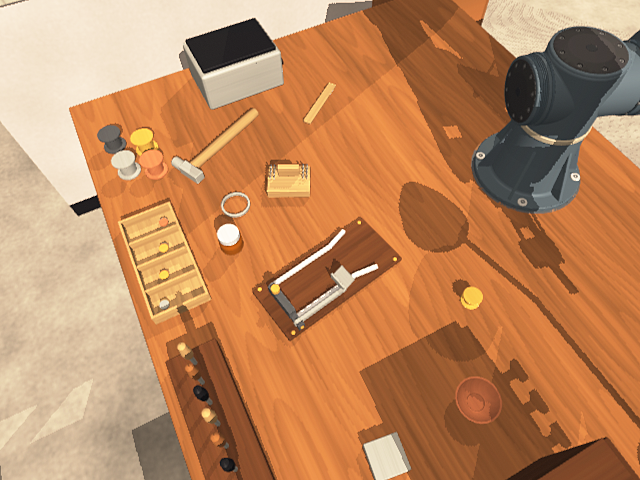

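The top view shows the dock at about (300,246), with its mouth at the bottom (base corners near (266,200), (310,192), (334,290) and (288,300)) and the catch nose near (287,250). The caddy is at (393,254) and turned; in the scene view it is at (288,180). Next I'll measure both from the masks.

```bash
cat > h.py <<'E'
from rig import manip
import cv2,numpy as np
def world(n,d,m):
    c=manip.calibration(n); v,u=np.nonzero(m&(d>0)); z=d[v,u]
    P=np.c_[(u-c["cx"])/c["fx"]*z,(v-c["cy"])/c["fy"]*z,z,np.ones(len(z))]
    return (P@np.linalg.inv(c["camera_from_world"]).T)[:,:3]
def proj(n,P):
    c=manip.calibration(n); P=np.atleast_2d(P)
    q=np.c_[P,np.ones(len(P))]@c["camera_from_world"].T
    return np.c_[q[:,0]/q[:,2]*c["fx"]+c["cx"],q[:,1]/q[:,2]*c["fy"]+c["cy"]]
def rect(P):
    r=cv2.minAreaRect(np.float32(P[:,:2]*1000)); return np.round(r[0],1),np.round(r[1],1),round(r[2],1)
E
python3 - <<'E'
from h import *
out=[]
for n in("top","scene"):
    p,d=manip.capture(n)
    for q in("dock","caddy_rib"):
        m=manip.cut_out(q,n)[0]; print(n,q,round(m["confidence"],2),m["mask"].sum())
        P=world(n,d,m["mask"]); np.save(f"pics/{n}_{q}.npy",P)
        print(" z pct",np.round(np.percentile(P[:,2],[1,10,25,50,75,90,99])*1000))
        for lo,hi in ((4,14),) if q=="dock" else ((18,29),(45,60)):
            S=P[(P[:,2]*1000>lo)&(P[:,2]*1000<hi)]
            if len(S)>5: print(" ",lo,hi,len(S),*rect(S),np.round(S.mean(0)*1000,1))
    u0,v0=np.maximum(proj(n,[[.53,-.06,.02]])[0]-[160,120],0).astype(int)
    out.append(cv2.resize(p[v0:v0+240,u0:u0+320,::-1],None,fx=2.5,fy=2.5,interpolation=cv2.INTER_CUBIC)); print(n,"crop origin",u0,v0,"x2.5")
for i,o in enumerate(out): cv2.imwrite(f"pics/crop{i}.png",o)
E
```

```text
top dock 0.69 4903
 z pct [ 4.  7.  9. 11. 14. 24. 42.]
  4 14 3577 [558.6  37.2] [300.6 134.9] 10.6 [543.1  31.4   9.9]
top caddy_rib 0.61 1009
 z pct [ 5. 20. 22. 25. 27. 38. 58.]
  18 29 794 [ 527.2 -226. ] [ 75.8 101.8] 62.1 [ 526.4 -223.3   23.9]
  45 60 82 [ 521.6 -236.1] [12.  51.7] 63.1 [ 521.3 -235.8   53.7]
top crop origin 172 134 x2.5
scene dock 0.57 8016
 z pct [ 5.  8.  9. 10. 12. 26. 41.]
  4 14 6230 [558.1  36.2] [300.2 136. ] 10.3 [557.1  37.6   9.5]
scene caddy_rib 0.93 1360
 z pct [-0. 11. 21. 23. 26. 42. 54.]
  18 29 867 [ 527.9 -226.6] [80.  99.2] 64.4 [ 531.  -218.    23.2]
  45 60 124 [ 522.8 -236.5] [13.6 49. ] 61.7 [ 522.8 -235.7   51.5]
scene crop origin 159 112 x2.5
```

View pics/crop0.png

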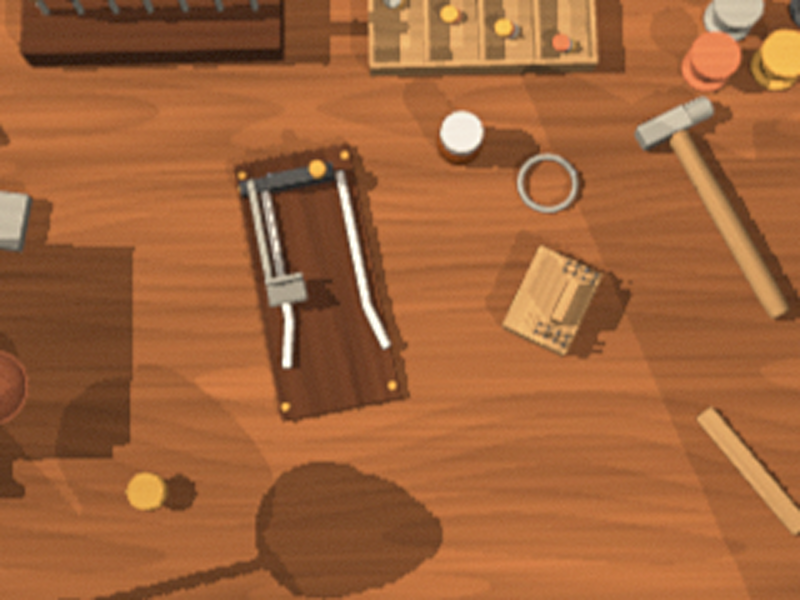

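View pics/crop1.png

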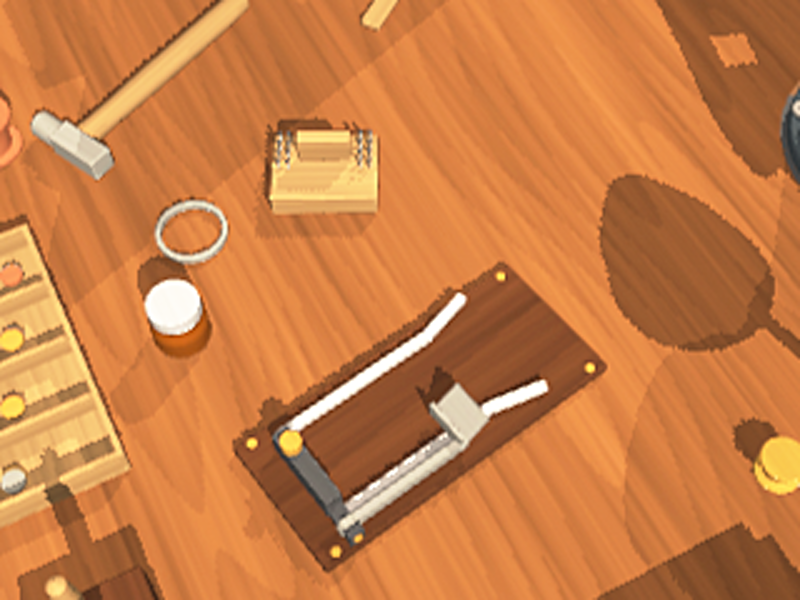

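Crop 0 shows the dock with the stop at the top, near (285,180), and the catch nose at (287,290) on the left, its +y side. The right rail runs (342,175) to (365,300) and flares out to (387,345). The rib of the caddy is at (566,297), on its lower right side. So the caddy's yaw is about −27.5° and the dock's about +10.4°. Next I'll measure the channel centre line from the rails.

Run:
```python
from h import *
a=np.radians(10.45); c=np.array([558.4,36.7]); R=np.array([[np.cos(a),np.sin(a)],[-np.sin(a),np.cos(a)]])
for n in("top","scene"):
    P=np.load(f"pics/{n}_dock.npy")*1000; q=(P[:,:2]-c)@R.T; q[:,0]-=15; z=P[:,2]
    print(n,"bbox",np.percentile(q,[.5,99.5],axis=0).round(1).tolist())
    for lo,hi in((-50,-30),(-30,0),(0,30),(30,60),(60,90)):
        s=(q[:,0]>lo)&(q[:,0]<hi)
        h=[(int(y),int(np.median(z[s&(abs(q[:,1]-y)<2)])) ) for y in range(-66,68,4) if (s&(abs(q[:,1]-y)<2)).sum()>3]
        print(lo,hi,h)
# rail in top picture: bright pixels of right rail -> world at z=17
p=cv2.imread("pics/top0.png"); hsv=cv2.cvtColor(p,cv2.COLOR_BGR2HSV)
for n in("top","scene"):
    p=cv2.imread(f"pics/{n}0.png"); m=(p.min(2)>140)
    k=manip.calibration(n); T=np.linalg.inv(k["camera_from_world"]); v,u=np.nonzero(m)
    r=np.c_[(u-k["cx"])/k["fx"],(v-k["cy"])/k["fy"],np.ones(len(u))]@T[:3,:3].T; o=T[:3,3]
    W=(o+r*((.017-o[2])/r[:,2:]))*1000; q=(W[:,:2]-c)@R.T; q[:,0]-=15
    for lo,hi in((-100,-75),(-50,-20),(-20,10),(10,40),(40,70),(70,100)):
        s=(q[:,0]>lo)&(q[:,0]<hi)
        print(n,lo,hi,"R",np.percentile(q[s&(q[:,1]<-20)&(q[:,1]>-75),1],[10,50,90]).round(1) if (s&(q[:,1]<-20)&(q[:,1]>-75)).sum()>3 else 0,"L",np.percentile(q[s&(q[:,1]>15)&(q[:,1]<75),1],[10,50,90]).round(1) if (s&(q[:,1]>15)&(q[:,1]<75)).sum()>3 else 0)
```

```text
top bbox [[-163.5, -65.8], [131.5, 65.8]]
-50 -30 [(-66, 11), (-62, 10), (-58, 9), (-54, 12), (-50, 16), (-46, 13), (-42, 9), (-38, 10), (-34, 10), (-30, 11), (-26, 10), (-22, 10), (-18, 11), (-14, 11), (-10, 12), (-6, 10), (-2, 8), (2, 11), (6, 9), (10, 7), (14, 11), (18, 22), (22, 12), (26, 11), (30, 12), (34, 21), (38, 28), (42, 22), (46, 26), (50, 12), (54, 12), (58, 11), (62, 8)]
-30 0 [(-66, 10), (-62, 7), (-58, 10), (-54, 14), (-50, 17), (-46, 14), (-42, 11), (-38, 8), (-34, 8), (-30, 10), (-26, 10), (-22, 9), (-18, 10), (-14, 9), (-10, 10), (-6, 9), (-2, 8), (2, 10), (6, 9), (10, 11), (14, 15), (18, 29), (22, 31), (26, 29), (30, 31), (34, 27), (38, 33), (42, 30), (46, 30), (50, 29), (54, 29), (58, 9), (62, 11), (66, 12)]
0 30 [(-66, 10), (-62, 10), (-58, 10), (-54, 12), (-50, 18), (-46, 14), (-42, 11), (-38, 10), (-34, 10), (-30, 9), (-26, 11), (-22, 10), (-18, 9), (-14, 11), (-10, 10), (-6, 10), (-2, 10), (2, 9), (6, 9), (10, 9), (14, 9), (18, 10), (22, 10), (26, 11), (30, 8), (34, 13), (38, 18), (42, 15), (46, 12), (50, 27), (54, 27), (58, 10), (62, 11), (66, 13)]
30 60 [(-
[... 2347 characters left out ...]
 15), (46, 26), (50, 26), (54, 16), (58, 9), (62, 9), (66, 8)]
top -100 -75 R [-62.7 -58.5 -54.3] L [40.5 45.  49.9]
top -50 -20 R [-54.5 -51.2 -47.3] L [20.  35.8 46.3]
top -20 10 R [-54.4 -50.8 -47.1] L [21.4 42.6 52.2]
top 10 40 R [-54.6 -50.9 -47.3] L [35.  40.4 52.7]
top 40 70 R [-54.3 -50.5 -47.1] L [34.8 39.8 53. ]
top 70 100 R [-53.4 -50.6 -47.6] L [35.6 48.6 52.9]
scene -100 -75 R [-63.2 -58.3 -53. ] L [39.5 44.7 50.2]
scene -50 -20 R [-55.  -50.5 -45.6] L [18.5 31.8 44.5]
scene -20 10 R [-55.3 -50.2 -45.6] L [32.  42.8 50.5]
scene 10 40 R [-55.  -50.4 -45.8] L [34.  42.5 50.1]
scene 40 70 R [-55.  -50.2 -45.5] L [34.  42.7 50.4]
scene 70 100 R [-55.2 -50.8 -46.3] L [34.3 43.1 49.8]
```

```bash
python3 -m inch '{"angular":[[0,0,7],[0,0,7],[0,0,0],[0,0,0],[0,0,0]],"travel":[[0,0,0],[0,0,0],[0,0,0],[0,0,0],[0,0,0]],"grip":[0.5,0.5,0.5,0.5,0.5]}'
```

```text
time_s: 1.32
tool_pos: [0.1285, 0.5348, 0.1802]
tool_rot: [3.142, -0.0, 2.663]
force: [0.2, 1.1, -0.5]
width: 0.524
finger_force: 0.0
```

The rails lie at y ≈ −50.6 and +38 mm from the base's centre, which makes the channel 80 mm wide with its centre offset −6.4 mm. That puts the dock origin at (574.3, 33.1) mm with yaw 10.5°. The rib is at (522, −236), and I'll move above it now.

```bash
python3 -m inch '{"angular":[[0,0,0],[0,0,0],[0,0,0],[0,0,0],[0,0,0]],"travel":[[-0.047,-0.0336,0],[-0.047,-0.0336,0],[-0.047,-0.0336,0],[-0.047,-0.0336,0],[-0.047,-0.0336,0]],"grip":[0.5,0.5,0.5,0.5,0.5]}' && python3 -m inch '{"angular":[[0,0,0],[0,0,0],[0,0,0],[0,0,0],[0,0,0]],"travel":[[-0.047,-0.0336,0],[-0.047,-0.0336,0],[-0.047,-0.0336,0],[-0.047,-0.0336,0],[-0.047,-0.0336,0]],"grip":[0.5,0.5,0.5,0.5,0.5]}' && python3 -m inch '{"angular":[[0,0,0],[0,0,0],[0,0,0],[0,0,0],[0,0,0]],"travel":[[-0.047,-0.0336,0],[-0.047,-0.0336,0],[-0.047,-0.0336,0],[-0.047,-0.0336,0],[0,0,0]],"grip":[0.5,0.5,0.5,0.5,0.5]}'
```

```text
time_s: 1.95
tool_pos: [0.2598, 0.2757, 0.1805]
tool_rot: [3.141, 0.0, 2.663]
force: [0.1, 0.8, -0.3]
width: 0.501
finger_force: 0.0
time_s: 2.58
tool_pos: [0.3908, 0.0177, 0.1806]
tool_rot: [3.141, 0.001, 2.662]
force: [0.7, 1.0, -0.2]
width: 0.504
finger_force: 0.0
time_s: 3.2
tool_pos: [0.4956, -0.1892, 0.1797]
tool_rot: [-3.141, 0.0, 2.659]
force: [-0.3, 0.8, -0.6]
width: 0.501
finger_force: 0.0
```

```bash
python3 -m inch '{"angular":[[0,0,0],[0,0,0],[0,0,0],[0,0,0],[0,0,0]],"travel":[[-0.045,-0.0296,0],[0,0,0.05],[0,0,0.04],[0,0,0],[0,0,0]],"grip":[0.5,0.5,0.5,0.5,0.5]}'
python3 - <<'E'
from h import *
p,d=manip.capture("scene"); 
u0,v0=(proj("scene",[[.522,-.236,.05]])[0]-[80,60]).astype(int)
cv2.imwrite("pics/grasp.png",cv2.resize(p[v0:v0+120,u0:u0+160,::-1],None,fx=5,fy=5,interpolation=cv2.INTER_CUBIC))
E
```

```text
time_s: 3.82
tool_pos: [0.5218, -0.2334, 0.092]
tool_rot: [-3.142, 0.002, 2.662]
force: [-0.1, -0.5, 0.8]
width: 0.502
finger_force: 0.0
```

View pics/grasp.png

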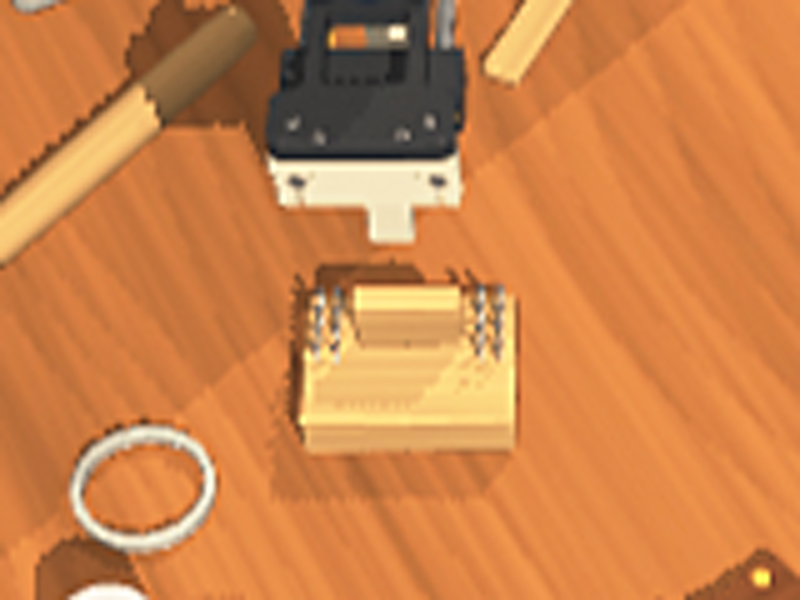

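The narrow finger tip at (390,225) is centred over the rib at (408,315), and the burs lie off to both ends. I'll go down and grip.

```bash
python3 -m inch '{"angular":[[0,0,0],[0,0,0],[0,0,0],[0,0,0],[0,0,0]],"travel":[[-0.001,-0.0025,0.04],[0,0,0.02],[0,0,0.003],[0,0,0],[0,0,0]],"grip":[0.5,0.5,0.5,0.5,0]}' && python3 -m inch '{"angular":[[0,0,0],[0,0,0],[0,0,0],[0,0,0],[0,0,0]],"travel":[[0,0,0],[0,0,0],[0,0,0],[0,0,0],[0,0,0]],"grip":[0,0,0,0,0]}'
```

```text
time_s: 4.5
tool_pos: [0.5215, -0.2364, 0.0286]
tool_rot: [-3.142, 0.002, 2.662]
force: [0.1, -0.3, 0.3]
width: 0.431
finger_force: 0.0
time_s: 5.12
tool_pos: [0.5207, -0.2361, 0.0272]
tool_rot: [-3.142, -0.0, 2.662]
force: [0.4, -0.5, -0.4]
width: 0.006
finger_force: 0.0
```

The fingers shut fully without holding anything, so I'll take a look.

Run:
```python
from h import *
print(manip.observe()["width"])
o=[]
for n in("scene","top"):
    p,d=manip.capture(n)
    u0,v0=(proj(n,[[.522,-.236,.05]])[0]-[40,60]).astype(int)
    o.append(cv2.resize(p[v0:v0+120,u0:u0+80,::-1],None,fx=5,fy=5,interpolation=cv2.INTER_CUBIC))
    r=manip.recognise("caddy_rib",n)
    print([(np.round(x["point"],3).tolist(),round(x["confidence"],2)) for x in r[:2]])
cv2.imwrite("pics/g2.png",np.hstack(o))
```

```text
0.006084050017488704
[([0.535, -0.222, 0.027], 0.79)]
[]
```

View pics/g2.png

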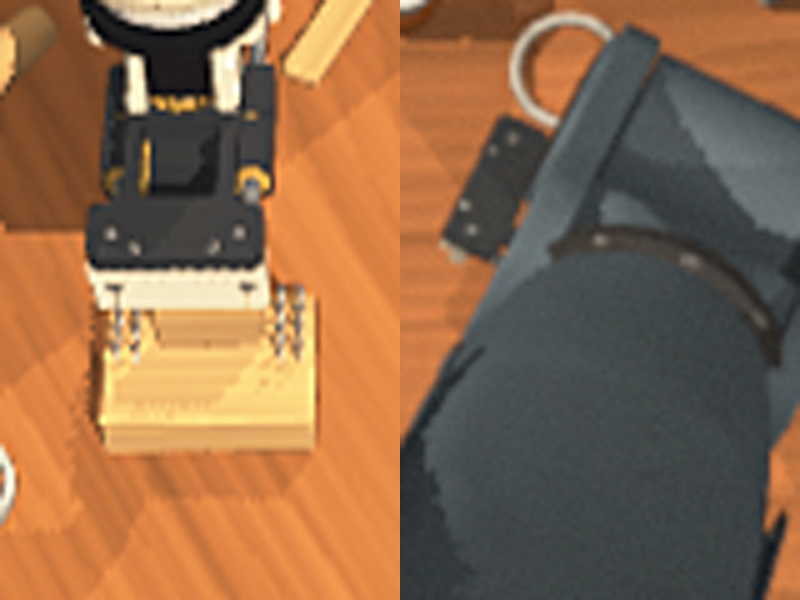

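Run:
```python
from h import *
o0=(proj("scene",[[.522,-.236,.05]])[0]-[80,60]).astype(int)
# near-finger tip when open, seen at about (390,240) in grasp.png
y=np.array([.46,.888,0]); t=np.array([.5218,-.2334,.092])
for k in(0,.023,.040): print(k,(proj("scene",t+k*y)[0]-o0)*5)
p,d=manip.capture("scene")
o=(proj("scene",[[.522,-.236,.05]])[0]-[40,60]).astype(int)
s=manip.observe(); print(s["tool_pos"],(proj("scene",s["tool_pos"])[0]-o)*5)
for (u,v) in((180,300),(180,290),(180,275),(180,255),(200,325),(200,340),(200,400),(150,310),(210,310),(210,318)):
    m=np.zeros(d.shape,bool); m[o[1]+v//5,o[0]+u//5]=True
    print(u,v,(world("scene",d,m)*1000).round(0).tolist(),p[m].tolist())
```

```text
0 [400.60890766 246.71861614]
0.023 [398.45992261 286.22606277]
0.04 [396.84034341 316.0007877 ]
[ 0.5207397  -0.23609313  0.02720927] [210.88310352 333.33472884]
180 300 [[560.0, -161.0, 153.0]] [[247, 237, 205]]
180 290 [[559.0, -160.0, 160.0]] [[246, 233, 196]]
180 275 [[561.0, -154.0, 176.0]] [[255, 245, 207]]
180 255 [[561.0, -151.0, 191.0]] [[65, 64, 64]]
200 325 [[526.0, -234.0, 38.0]] [[218, 157, 96]]
200 340 [[528.0, -231.0, 32.0]] [[210, 151, 91]]
200 400 [[541.0, -206.0, 22.0]] [[246, 195, 117]]
150 310 [[539.0, -266.0, 23.0]] [[156, 105, 55]]
210 310 [[522.0, -231.0, 51.0]] [[228, 164, 90]]
210 318 [[522.0, -232.0, 46.0]] [[231, 173, 102]]
```

Depth puts the body's visible lower edge at z ≈ 150 mm. I expected about 111 mm with the TCP at 27 mm, so the fingers may have shut above the rib. I'll lift and measure where the real fingertip is.

```bash
python3 -m inch '{"angular":[[0,0,0],[0,0,0],[0,0,0],[0,0,0]],"travel":[[0,0,-0.04],[0,0,-0.05],[0,0,-0.03],[0,0,0]],"grip":[0,0,0,0]}'
python3 - <<'E'
from h import *
p,d=manip.capture("scene"); t=manip.observe()["tool_pos"]; print(t,proj("scene",t))
o=(proj("scene",t)[0]-[80,60]).astype(int); print(o)
P=world("scene",d,np.ones(d.shape,bool))
s=(np.hypot(P[:,0]-t[0],P[:,1]-t[1])<.03)&(P[:,2]>.065); Q=P[s]*1000; print(len(Q))
for z in range(65,260,10):
    q=Q[(Q[:,2]>=z)&(Q[:,2]<z+10)]
    if len(q): print(z,len(q),q.min(0).round(),q.max(0).round())
cv2.imwrite("pics/g3.png",cv2.resize(p[o[1]:o[1]+120,o[0]:o[0]+160,::-1],None,fx=5,fy=5,interpolation=cv2.INTER_CUBIC))
E
```

```text
time_s: 5.88
tool_pos: [0.5218, -0.2366, 0.1493]
tool_rot: [-3.141, 0.004, 2.661]
force: [0.1, -0.1, 0.1]
width: 0.006
finger_force: 0.0
[ 0.5209154  -0.23617497  0.14751001] [[284.94047138 138.10529202]]
[204  78]
744
195 9 [ 520. -228.  197.] [ 534. -218.  200.]
```

View pics/g3.png

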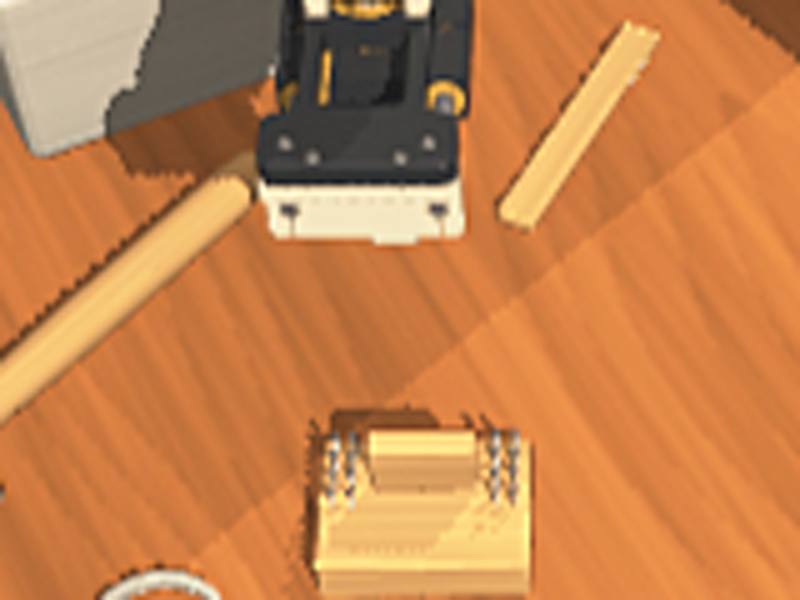

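The shut tip shows at (395,242) in the crop. Depth puts it at z ≈ 197 mm, while the tool reports 148 mm. XY agrees, so the reported height is about 45 mm too low and the fingers closed above the rib. I'll descend again with the tips partly open and feel for the block top to fix the offset.

```bash
python3 -m inch '{"angular":[[0,0,0],[0,0,0],[0,0,0],[0,0,0],[0,0,0]],"travel":[[0,0,0],[0,0,0.05],[0,0,0.05],[0,0,0.03],[0,0,0]],"grip":[0.5,0.5,0.5,0.5,0.5]}' && python3 -m inch '{"angular":[[0,0,0],[0,0,0],[0,0,0],[0,0,0],[0,0,0]],"travel":[[0,0,0.01],[0,0,0.01],[0,0,0.004],[0,0,0],[0,0,0]],"grip":[0.5,0.5,0.5,0.5,0.5]}'
python3 - <<'E'
from h import *
p,d=manip.capture("scene"); t=manip.observe()["tool_pos"]
P=world("scene",d,np.ones(d.shape,bool)); y=np.array([.46,.888]); x=np.array([-.888,.46])
r=P[:,:2]-t[:2]; a=r@x; b=r@y
for lo,hi in((20,45),(-5,15)):
    s=(abs(a)<.006)&(b>lo/1e3)&(b<hi/1e3)&(P[:,2]>.03); Q=P[s]*1000; print(lo,hi,len(Q),np.sort(Q[:,2].round())[:15], (b[s]*1000).round()[:8])
E
```

```text
time_s: 6.55
tool_pos: [0.5188, -0.235, 0.0144]
tool_rot: [3.141, -0.006, 2.661]
force: [-0.4, 0.8, 0.6]
width: 0.48
finger_force: 0.0
time_s: 7.18
tool_pos: [0.5209, -0.2362, -0.0064]
tool_rot: [-3.142, 0.001, 2.661]
force: [0.4, 1.6, -0.4]
width: 0.501
finger_force: 0.0
20 45 159 [41. 42. 43. 45. 46. 47. 48. 48. 49. 49. 52. 53. 53. 53. 54.] [41. 40. 39. 39. 41. 39. 40. 41.]
-5 15 90 [149. 151. 153. 153. 153. 153. 153. 153. 153. 154. 156. 156. 157. 157.
 157.] [-5. -4. -3. -3. -4. -5. -3. -1.]
```

The near finger's tip now measures z ≈ 41 mm against a reported −6 mm, an offset of about 47 mm. Next: 11 mm further down, then grip.

```bash
python3 -m inch '{"angular":[[0,0,0],[0,0,0],[0,0,0],[0,0,0],[0,0,0]],"travel":[[0,0,0.005],[0,0,0.003],[0,0,0.002],[0,0,0],[0,0,0]],"grip":[0.5,0.5,0.5,0.5,0.5]}' && python3 -m inch '{"angular":[[0,0,0],[0,0,0],[0,0,0],[0,0,0],[0,0,0]],"travel":[[0,0,0],[0,0,0],[0,0,0],[0,0,0],[0,0,0]],"grip":[0,0,0,0,0]}'
```

```text
time_s: 7.85
tool_pos: [0.5212, -0.2363, -0.0142]
tool_rot: [-3.141, 0.001, 2.662]
force: [-10.1, 5.6, 33.8]
width: 0.503
finger_force: 16.8
time_s: 8.48
tool_pos: [0.5232, -0.2378, -0.0142]
tool_rot: [-3.141, 0.006, 2.662]
force: [-0.6, -2.4, 22.9]
width: 0.129
finger_force: 45.2
```

Gripped at width 0.129, which is 12 mm. The tips touched the block top at reported z −14, so the height offset is about 38 mm. Lifting and carrying next.

```bash
python3 -m inch '{"angular":[[0,0,0],[0,0,0],[0,0,0],[0,0,0],[0,0,0]],"travel":[[0,0,-0.005],[0,0,-0.015],[0,0,-0.025],[0,0,-0.015],[0,0,0]],"grip":[0,0,0,0,0]}' && python3 -m inch '{"angular":[[0,0,0],[0,0,0],[0,0,0],[0,0,0],[0,0,0]],"travel":[[0.02,0.021,0],[0.033,0.036,0],[0.035,0.04,0],[0.035,0.04,0],[0.033,0.034,0]],"grip":[0,0,0,0,0]}' && python3 -m inch '{"angular":[[0,0,-8],[0,0,-10],[0,0,-10],[0,0,-10],[0,0,0]],"travel":[[0.01,0.01,0],[0,0,0],[0,0,0],[0,0,0],[0,0,0]],"grip":[0,0,0,0,0]}'
```

```text
time_s: 9.1
tool_pos: [0.5212, -0.2363, 0.0442]
tool_rot: [-3.142, 0.002, 2.662]
force: [0.0, 0.0, -3.8]
width: 0.126
finger_force: 39.9
time_s: 9.72
tool_pos: [0.4602, -0.0107, 0.0426]
tool_rot: [-3.141, -0.001, 2.662]
force: [0.9, 0.5, -2.6]
width: 0.127
finger_force: 39.5
time_s: 10.35
tool_pos: [0.4566, 0.0012, 0.0426]
tool_rot: [3.141, -0.001, -2.96]
force: [0.1, -0.5, -3.5]
width: 0.125
finger_force: 39.5
```

```bash
cat >> h.py <<'E'
O=np.array([574.3,33.1]); A=np.radians(10.5); RD=np.array([[np.cos(A),np.sin(A)],[-np.sin(A),np.cos(A)]])
def dock(P): return np.c_[(P[:,:2]*1000-O)@RD.T,P[:,2]*1000]
E
python3 - <<'E'
from h import *
t=manip.observe()["tool_pos"]; print("tcp dock",dock(t[None]).round(1))
for n in("scene","top"):
    p,d=manip.capture(n); r=manip.cut_out("caddy_rib",n)
    if not r: print(n,"none"); continue
    q=dock(world(n,d,r[0]["mask"])); print(n,r[0]["confidence"],len(q))
    z=q[:,2]; print(np.percentile(z,[1,10,30,50,70,90,99]).round(1))
    top=q[(q[:,1]>10)&(abs(z-np.median(z[(q[:,1]>5)&(q[:,1]<30)]))<4)]
    if len(top)>20: print(rect(top/1000),np.percentile(top,[1,50,99],axis=0).round(1).tolist())
    # +y edge against x
    for lo in range(-170,-60,15):
        s=q[(q[:,0]>lo)&(q[:,0]<lo+15)]
        if len(s)>5: print(lo,len(s),"ymax",np.sort(s[:,1])[-3:].round(1),"z",np.median(s[:,2]).round(1))
E
```

```text
tcp dock [[-121.5   -9.9   42.6]]
scene 0.79 1132
[ 58.4  67.2  78.6  79.9  81.2  91.7 112.9]
(array([-103.9,   25.6]), array([67.7, 31.6]), 1.0) [[-136.1, 10.3, 76.6], [-101.6, 25.0, 80.1], [-71.5, 41.0, 83.3]]
-170 17 ymax [41.3 41.3 41.4] z 65.3
-155 24 ymax [41.1 41.4 41.7] z 69.0
-140 89 ymax [41.1 41.5 41.8] z 79.9
-125 168 ymax [41.3 41.3 76.8] z 80.5
-110 313 ymax [76.  76.3 76.8] z 80.8
-95 236 ymax [75.1 75.4 75.6] z 80.1
-80 281 ymax [41.2 41.9 42. ] z 78.6
top none
```

Block top reads 80 mm and the underside about 56 mm, which confirms the offset. The caddy sits about 2.3 mm too far to +y, with its front at −71 mm. I'll correct that and lower it.

```bash
python3 -m inch '{"angular":[[0,0,0],[0,0,0],[0,0,0],[0,0,0],[0,0,0]],"travel":[[0,-0.0023,0],[0,0,0.02],[0,0,0.015],[0,0,0.006],[0,0,0]],"grip":[0,0,0,0,0]}' && python3 -m inch '{"angular":[[0,0,0],[0,0,0],[0,0,0],[0,0,0],[0,0,0]],"travel":[[0,0,0.002],[0,0,0.001],[0,0,0],[0,0,0],[0,0,0]],"grip":[0,0,0,0,0]}'
```

```text
time_s: 11.18
tool_pos: [0.4574, -0.0011, 0.002]
tool_rot: [3.141, -0.001, -2.959]
force: [-1.5, 0.4, -2.9]
width: 0.128
finger_force: 39.5
time_s: 11.8
tool_pos: [0.4576, -0.0012, -0.0007]
tool_rot: [-3.142, 0.0, -2.959]
force: [-0.8, -0.4, -3.8]
width: 0.129
finger_force: 39.5
```

```bash
python3 -m inch '{"angular":[[0,0,0],[0,0,0],[0,0,0],[0,0,0]],"travel":[[0,0,0.001],[0,0,0.001],[0,0,0],[0,0,0]],"grip":[0,0,0,0]}'; python3 -m inch '{"angular":[[0,0,0],[0,0,0],[0,0,0]],"travel":[[0,0,0.0008],[0,0,0],[0,0,0]],"grip":[0,0,0]}'
```

```text
time_s: 12.3
tool_pos: [0.4575, -0.0012, -0.0028]
tool_rot: [3.142, -0.0, -2.959]
force: [-0.7, 0.7, -3.5]
width: 0.124
finger_force: 39.5
time_s: 12.68
tool_pos: [0.4576, -0.0012, -0.0036]
tool_rot: [-3.142, 0.0, -2.959]
force: [0.2, -0.4, -3.3]
width: 0.129
finger_force: 39.5
```

```bash
python3 -m inch '{"angular":[[0,0,0],[0,0,0],[0,0,0]],"travel":[[0,0,0.0008],[0,0,0],[0,0,0]],"grip":[0,0,0]}'; python3 -m inch '{"angular":[[0,0,0],[0,0,0],[0,0,0]],"travel":[[0,0,0.0006],[0,0,0],[0,0,0]],"grip":[0,0,0]}'
```

```text
time_s: 13.05
tool_pos: [0.4577, -0.0012, -0.0041]
tool_rot: [-3.141, 0.0, -2.958]
force: [-2.1, -0.6, 5.2]
width: 0.125
finger_force: 39.2
time_s: 13.42
tool_pos: [0.4577, -0.0012, -0.0042]
tool_rot: [-3.141, 0.0, -2.958]
force: [-5.6, -1.1, 16.8]
width: 0.125
finger_force: 39.9
```

The caddy has landed on the channel floor at z −4.1. I'll ease off the down force and slide in.

```bash
python3 -m inch '{"angular":[[0,0,0],[0,0,0],[0,0,0],[0,0,0],[0,0,0]],"travel":[[0,0,-0.0008],[-0.004,0,0],[-0.006,0,0],[-0.006,0,0],[-0.004,0,0]],"grip":[0,0,0,0,0]}'; python3 -m inch '{"angular":[[0,0,0],[0,0,0],[0,0,0],[0,0,0],[0,0,0]],"travel":[[-0.004,0,0],[-0.004,0,0],[-0.004,0,0],[-0.004,0,0],[0,0,0]],"grip":[0,0,0,0,0]}'
```

```text
time_s: 14.05
tool_pos: [0.4778, 0.0026, -0.0041]
tool_rot: [-3.142, 0.0, -2.958]
force: [-3.3, -0.5, 7.4]
width: 0.126
finger_force: 39.0
time_s: 14.68
tool_pos: [0.4937, 0.0055, -0.0041]
tool_rot: [-3.141, 0.001, -2.958]
force: [1.4, 1.0, 2.0]
width: 0.126
finger_force: 38.6
```

```bash
python3 -m inch '{"angular":[[0,0,0],[0,0,0],[0,0,0],[0,0,0],[0,0,0]],"travel":[[-0.004,0,0],[-0.004,0,0],[-0.004,0,0],[-0.004,0,0],[0,0,0]],"grip":[0,0,0,0,0]}'; python3 -m inch '{"angular":[[0,0,0],[0,0,0],[0,0,0],[0,0,0],[0,0,0]],"travel":[[-0.004,0,0],[-0.004,0,0],[-0.004,0,0],[-0.004,0,0],[0,0,0]],"grip":[0,0,0,0,0]}'
```

```text
time_s: 15.3
tool_pos: [0.5091, 0.0083, -0.0041]
tool_rot: [-3.141, 0.001, -2.958]
force: [-0.6, 1.1, 4.0]
width: 0.124
finger_force: 38.7
time_s: 15.92
tool_pos: [0.5248, 0.0113, -0.0041]
tool_rot: [-3.141, 0.001, -2.959]
force: [-0.2, -0.3, 2.6]
width: 0.126
finger_force: 38.7
```

```bash
python3 -m inch '{"angular":[[0,0,0],[0,0,0],[0,0,0],[0,0,0],[0,0,0]],"travel":[[-0.004,0,0],[-0.004,0,0],[-0.004,0,0],[-0.004,0,0],[0,0,0]],"grip":[0,0,0,0,0]}'; python3 -m inch '{"angular":[[0,0,0],[0,0,0],[0,0,0],[0,0,0],[0,0,0]],"travel":[[-0.004,0,0],[-0.004,0,0],[-0.004,0,0],[-0.004,0,0],[0,0,0]],"grip":[0,0,0,0,0]}'
python3 - <<'E'
from h import *
t=manip.observe()["tool_pos"]; print("tcp dock",dock(t[None]).round(1))
p,d=manip.capture("scene"); q=dock(world("scene",d,np.ones(d.shape,bool)))
for n,dd in(("before",np.load("pics/scene0.npy")),("now",d)):
    q=dock(world("scene",dd,np.ones(d.shape,bool)))
    for lo in range(-50,30,8):
        s=q[(q[:,1]>22)&(q[:,1]<56)&(q[:,0]>lo)&(q[:,0]<lo+8)&(q[:,2]<90)]; print(n,lo,np.percentile(s[:,2],[10,50,90]).round() if len(s) else 0)
cv2.imwrite("pics/slide.png",cv2.resize(p[180:340,230:430,::-1],None,fx=4,fy=3.75,interpolation=cv2.INTER_CUBIC))
E
```

```text
time_s: 16.55
tool_pos: [0.5404, 0.0142, -0.0041]
tool_rot: [-3.141, 0.001, -2.959]
force: [0.8, 0.7, 2.5]
width: 0.133
finger_force: 38.7
time_s: 17.18
tool_pos: [0.5561, 0.0171, -0.0041]
tool_rot: [-3.141, 0.001, -2.958]
force: [0.2, 0.5, 4.0]
width: 0.126
finger_force: 38.7
tcp dock [[-20.8 -12.4  -4.1]]
before -50 [ 7. 10. 18.]
before -42 [12. 38. 41.]
before -34 [31. 34. 38.]
before -26 [26. 29. 32.]
before -18 [10. 31. 37.]
before -10 [ 8. 12. 24.]
before -2 [ 8. 14. 22.]
before 6 [ 8. 12. 24.]
before 14 [ 8. 12. 23.]
before 22 [ 9. 13. 26.]
now -50 [ 8. 10. 12.]
now -42 [ 8. 11. 57.]
now -34 [ 7. 49. 55.]
now -26 [10. 44. 49.]
now -18 [10. 37. 52.]
now -10 [15. 34. 51.]
now -2 [15. 32. 36.]
now 6 [14. 32. 36.]
now 14 [16. 32. 36.]
now 22 [14. 28. 35.]
```

View pics/slide.png

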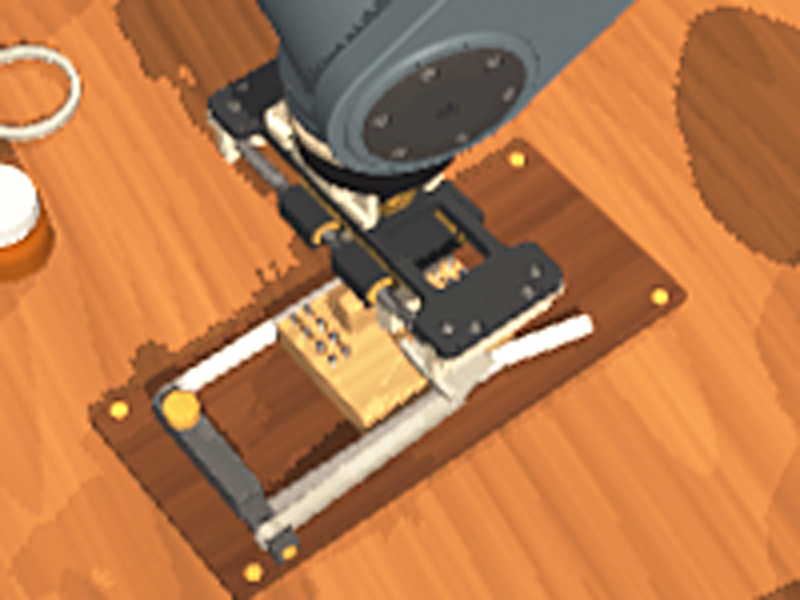

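The caddy's front, at about (330,370), has passed under the nose at (465,375), and the nose has risen about 15 mm. The catch face seems to sit near dock x ≈ −14, so I expect home at around 39. Sliding on.

```bash
python3 -m inch '{"angular":[[0,0,0],[0,0,0],[0,0,0],[0,0,0],[0,0,0]],"travel":[[-0.005,0,0],[-0.005,0,0],[-0.005,0,0],[-0.005,0,0],[-0.005,0,0]],"grip":[0,0,0,0,0]}'; python3 -m inch '{"angular":[[0,0,0],[0,0,0],[0,0,0],[0,0,0],[0,0,0]],"travel":[[-0.005,0,0],[-0.005,0,0],[-0.004,0,0],[-0.004,0,0],[0,0,0]],"grip":[0,0,0,0,0]}'
python3 - <<'E'
from h import *
print(dock(manip.observe()["tool_pos"][None]).round(1))
q=dock(np.vstack([world(n,np.load(f"pics/{n}0.npy"),np.ones((480,640),bool)) for n in("scene","top")]))
for lo in range(70,125,4):
    s=q[(abs(q[:,1])<25)&(q[:,0]>lo)&(q[:,0]<lo+4)]; print(lo,np.percentile(s[:,2],[10,50,90]).round())
E
```

```text
time_s: 17.85
tool_pos: [0.5802, 0.0215, -0.0041]
tool_rot: [3.142, -0.001, -2.958]
force: [-3.3, -1.4, 6.3]
width: 0.125
finger_force: 39.0
time_s: 18.48
tool_pos: [0.5983, 0.0249, -0.0041]
tool_rot: [-3.142, 0.0, -2.959]
force: [-0.3, 0.7, 3.5]
width: 0.128
finger_force: 38.8
[[ 22.1 -12.5  -4.1]]
70 [ 8. 10. 12.]
74 [ 7. 10. 13.]
78 [ 7. 10. 12.]
82 [ 7. 10. 13.]
86 [ 8. 11. 13.]
90 [11. 32. 42.]
94 [34. 37. 49.]
98 [33. 37. 49.]
102 [34. 36. 48.]
106 [ 9. 23. 39.]
110 [ 8. 10. 12.]
114 [ 8. 10. 13.]
118 [ 7. 10. 12.]
122 [ 7. 10. 12.]
```

The stop's face is at about x 90.5, so home is near x 40. I'll close in slowly.

```bash
python3 -m inch '{"angular":[[0,0,0],[0,0,0],[0,0,0],[0,0,0],[0,0,0]],"travel":[[-0.003,0,0],[-0.003,0,0],[-0.003,0,0],[-0.003,0,0],[-0.001,0,0]],"grip":[0,0,0,0,0]}'; python3 -m inch '{"angular":[[0,0,0],[0,0,0],[0,0,0],[0,0,0],[0,0,0]],"travel":[[-0.0006,0,0],[-0.0006,0,0],[-0.0006,0,0],[0,0,0],[0,0,0]],"grip":[0,0,0,0,0]}'; python3 -c "
from h import *
print(dock(manip.observe()['tool_pos'][None]).round(1))"
```

```text
time_s: 19.1
tool_pos: [0.6107, 0.0272, -0.0041]
tool_rot: [3.142, -0.001, -2.959]
force: [-4.1, -1.6, 7.8]
width: 0.124
finger_force: 39.1
time_s: 19.73
tool_pos: [0.6124, 0.0275, -0.0041]
tool_rot: [3.142, -0.0, -2.959]
force: [-3.6, -0.2, 7.1]
width: 0.124
finger_force: 39.0
[[ 36.4 -12.4  -4.1]]
```

```bash
python3 -m inch '{"angular":[[0,0,0],[0,0,0],[0,0,0],[0,0,0]],"travel":[[-0.0006,0,0],[-0.0006,0,0],[0,0,0],[0,0,0]],"grip":[0,0,0,0]}'; python3 -m inch '{"angular":[[0,0,0],[0,0,0],[0,0,0],[0,0,0]],"travel":[[-0.0006,0,0],[-0.0006,0,0],[0,0,0],[0,0,0]],"grip":[0,0,0,0]}'
```

```text
time_s: 20.23
tool_pos: [0.6136, 0.0278, -0.0041]
tool_rot: [3.142, -0.0, -2.959]
force: [-2.9, -0.2, 5.9]
width: 0.125
finger_force: 38.9
time_s: 20.72
tool_pos: [0.6147, 0.028, -0.0041]
tool_rot: [3.142, -0.001, -2.959]
force: [-2.6, -0.5, 6.1]
width: 0.129
finger_force: 39.0
```

```bash
python3 -m inch '{"angular":[[0,0,0],[0,0,0],[0,0,0]],"travel":[[-0.0005,0,0],[-0.0004,0,0],[0,0,0]],"grip":[0,0,0]}'; python3 -m inch '{"angular":[[0,0,0],[0,0,0],[0,0,0]],"travel":[[-0.0005,0,0],[-0.0004,0,0],[0,0,0]],"grip":[0,0,0]}'
```

```text
time_s: 21.1
tool_pos: [0.6156, 0.0281, -0.0041]
tool_rot: [3.142, -0.001, -2.959]
force: [-2.9, -0.5, 6.5]
width: 0.127
finger_force: 39.0
time_s: 21.48
tool_pos: [0.6165, 0.0283, -0.0041]
tool_rot: [3.142, -0.001, -2.959]
force: [-3.1, -0.4, 6.3]
width: 0.125
finger_force: 39.0
```

```bash
python3 -m inch '{"angular":[[0,0,0],[0,0,0]],"travel":[[-0.0006,0,0],[0,0,0]],"grip":[0,0]}'; python3 -m inch '{"angular":[[0,0,0],[0,0,0]],"travel":[[-0.0005,0,0],[0,0,0]],"grip":[0,0]}'
```

```text
time_s: 21.72
tool_pos: [0.6171, 0.0284, -0.0041]
tool_rot: [3.142, -0.0, -2.959]
force: [-2.3, -0.8, 6.4]
width: 0.128
finger_force: 39.0
time_s: 21.98
tool_pos: [0.6176, 0.0285, -0.0041]
tool_rot: [3.142, -0.001, -2.959]
force: [-3.1, -0.7, 5.9]
width: 0.128
finger_force: 39.0
```

Run:
```python
from h import *
t=manip.observe()["tool_pos"]; print("tcp dock",dock(t[None]).round(1))
p,d=manip.capture("scene"); q=dock(world("scene",d,np.ones(d.shape,bool)))
for lo in range(-50,40,8):
    s=q[(q[:,1]>22)&(q[:,1]<56)&(q[:,0]>lo)&(q[:,0]<lo+8)&(q[:,2]<90)]; print(lo,np.percentile(s[:,2],[10,50,90]).round() if len(s) else 0)
# block top near the stop: front edge vs stop
s=q[(q[:,1]>0)&(q[:,1]<30)&(q[:,0]>60)&(q[:,0]<110)]
for lo in range(64,108,3):
    w=s[(s[:,0]>=lo)&(s[:,0]<lo+3)]; print(lo,np.percentile(w[:,2],[10,50,90]).round() if len(w) else 0,end=";")
```

```text
tcp dock [[ 41.7 -12.4  -4.1]]
-50 [ 9. 10. 18.]
-42 [33. 39. 41.]
-34 [31. 34. 38.]
-26 [27. 28. 32.]
-18 [13. 30. 37.]
-10 [15. 17. 27.]
-2 [15. 17. 26.]
6 [13. 17. 26.]
14 [14. 18. 26.]
22 [15. 18. 27.]
30 [14. 17. 26.]
38 [14. 17. 26.]
64 [ 34. 157. 352.];67 [ 34. 144. 351.];70 [ 33. 144. 349.];73 [ 33. 203. 347.];76 [ 33. 141. 344.];79 [ 33. 338. 347.];82 [ 32. 334. 344.];85 [ 33. 328. 342.];88 [ 32. 319. 339.];91 [ 34.  38. 336.];94 [ 34.  38. 329.];97 [ 34.  36. 319.];100 [34. 36. 37.];103 [34. 36. 38.];106 [ 9. 23. 35.];
```

The catch heights are back to their resting values (39/34/28 mm), so it has dropped behind the caddy. Now the light tug back.

```bash
python3 -m inch '{"angular":[[0,0,0],[0,0,0],[0,0,0]],"travel":[[0.0006,0,0],[0.0006,0,0],[0,0,0]],"grip":[0,0,0]}'; python3 -m inch '{"angular":[[0,0,0],[0,0,0]],"travel":[[0.0006,0,0],[0,0,0]],"grip":[0,0]}';python3 -m inch '{"angular":[[0,0,0],[0,0,0]],"travel":[[0.0005,0,0],[0,0,0]],"grip":[0,0]}'
```

```text
time_s: 22.4
tool_pos: [0.617, 0.0283, -0.0041]
tool_rot: [-3.142, 0.001, -2.959]
force: [1.6, -0.2, 3.0]
width: 0.128
finger_force: 38.7
time_s: 22.65
tool_pos: [0.6163, 0.0282, -0.0041]
tool_rot: [-3.142, 0.0, -2.959]
force: [2.0, 0.2, 3.8]
width: 0.126
finger_force: 38.7
time_s: 22.9
tool_pos: [0.6157, 0.0281, -0.0041]
tool_rot: [-3.142, 0.0, -2.959]
force: [2.5, 0.5, 4.4]
width: 0.126
finger_force: 38.7
```

```bash
python3 -m inch '{"angular":[[0,0,0],[0,0,0]],"travel":[[0.0005,0,0],[0,0,0]],"grip":[0,0]}'; python3 -m inch '{"angular":[[0,0,0],[0,0,0]],"travel":[[0.0004,0,0],[0,0,0]],"grip":[0,0]}'
```

```text
time_s: 23.15
tool_pos: [0.6152, 0.0281, -0.0041]
tool_rot: [-3.142, 0.0, -2.958]
force: [1.5, 0.4, 4.0]
width: 0.126
finger_force: 38.8
time_s: 23.4
tool_pos: [0.6148, 0.028, -0.0041]
tool_rot: [-3.142, 0.0, -2.959]
force: [2.0, 0.4, 4.6]
width: 0.126
finger_force: 38.8
```

```bash
python3 -m inch '{"angular":[[0,0,0],[0,0,0]],"travel":[[0.0004,0,0],[0,0,0]],"grip":[0,0]}'; python3 -m inch '{"angular":[[0,0,0],[0,0,0]],"travel":[[0.0004,0,0],[0,0,0]],"grip":[0,0]}'
```

```text
time_s: 23.65
tool_pos: [0.6147, 0.0279, -0.0041]
tool_rot: [-3.142, 0.001, -2.959]
force: [4.7, 1.4, 1.6]
width: 0.13
finger_force: 38.6
time_s: 23.9
tool_pos: [0.6146, 0.0278, -0.0041]
tool_rot: [-3.141, 0.001, -2.959]
force: [7.5, 0.3, 0.8]
width: 0.125
finger_force: 38.0
```

The force rises to 7.5 N with no motion, so the catch holds. I'll keep the tug briefly, ease forward, open slightly (the fingers must stay clear of the catch) and rise straight up.

```bash
python3 -m inch '{"angular":[[0,0,0],[0,0,0],[0,0,0],[0,0,0],[0,0,0]],"travel":[[0.0001,0,0],[0,0,0],[-0.0008,0,0],[-0.0008,0,0],[-0.0003,0,0]],"grip":[0,0,0,0,0]}'; python3 -m inch '{"angular":[[0,0,0],[0,0,0],[0,0,0],[0,0,0],[0,0,0]],"travel":[[0,0,0],[0,0,0],[0,0,0],[0,0,0],[0,0,-0.001]],"grip":[0.21,0.21,0.21,0.21,0.21]}'; python3 -m inch '{"angular":[[0,0,0],[0,0,0],[0,0,0],[0,0,0],[0,0,0]],"travel":[[0,0,-0.004],[0,0,-0.006],[0,0,-0.01],[0,0,-0.01],[0,0,-0.01]],"grip":[0.21,0.21,0.21,0.21,0.21]}'
```

```text
time_s: 24.52
tool_pos: [0.6147, 0.0278, -0.0041]
tool_rot: [-3.142, -0.002, -2.958]
force: [-4.0, -2.6, 10.3]
width: 0.125
finger_force: 38.6
time_s: 25.15
tool_pos: [0.6143, 0.0282, -0.0038]
tool_rot: [3.141, -0.003, -2.958]
force: [1.0, 0.0, -1.0]
width: 0.213
finger_force: 0.0
time_s: 25.78
tool_pos: [0.6159, 0.0281, 0.0378]
tool_rot: [-3.141, 0.0, -2.959]
force: [-0.4, -0.1, -0.2]
width: 0.21
finger_force: 0.0
```

```bash
python3 -m inch '{"angular":[[0,0,0],[0,0,0],[0,0,0],[0,0,0],[0,0,0]],"travel":[[0,0,-0.04],[0,0,-0.05],[0.05,0,-0.03],[0.05,0,0],[0.05,0,0]],"grip":[0.21,0.21,0.21,0.21,0.21]}'
python3 - <<'E'
from h import *
p,d=manip.capture("scene"); r=manip.cut_out("caddy_rib","scene"); q=dock(world("scene",d,r[0]["mask"]))
b=q[(q[:,2]>28)&(q[:,2]<40)]; print("block",rect(b/1000)); b=q[(q[:,2]>57)&(q[:,2]<70)]; print("rib",rect(b/1000) if len(b)>5 else 0)
q=dock(world("scene",d,np.ones(d.shape,bool)))
for lo in range(-50,10,8):
    s=q[(q[:,1]>22)&(q[:,1]<56)&(q[:,0]>lo)&(q[:,0]<lo+8)&(q[:,2]<90)]; print(lo,np.percentile(s[:,2],[10,50,90]).round() if len(s) else 0)
cv2.imwrite("pics/end.png",cv2.resize(p[180:340,230:430,::-1],None,fx=4,fy=3.75,interpolation=cv2.INTER_CUBIC))
E
```

```text
time_s: 26.4
tool_pos: [0.4668, 0.0006, 0.1576]
tool_rot: [-3.141, 0.001, -2.958]
force: [0.6, -0.4, 0.7]
width: 0.207
finger_force: 0.0
block (array([40.1,  0.3]), array([103.9,  77.9]), 0.2)
rib (array([ 39. , -11.1]), array([13.5, 50.7]), 89.4)
-50 [ 8. 11. 18.]
-42 [11. 39. 42.]
-34 [31. 34. 38.]
-26 [26. 29. 33.]
-18 [18. 34. 38.]
-10 [15. 28. 35.]
-2 [15. 30. 35.]
6 [15. 28. 34.]
```

View pics/end.png

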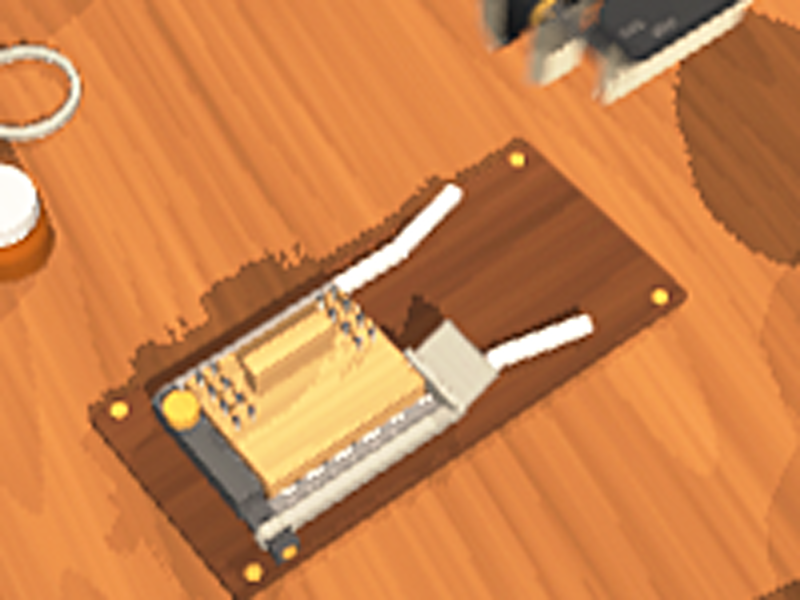

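The caddy lies flat and straight between the stop at (215,450) and the nose at (455,370). The catch is down behind it and the gripper is clear. I'll let the arm settle, then hand in.

```bash
python3 -m inch '{"angular":[[0,0,0],[0,0,0]],"travel":[[0,0,0],[0,0,0]],"grip":[0.21,0.21]}'; python3 -c "
from rig import manip
print(manip.close_job())"
```

```text
time_s: 26.75
tool_pos: [0.4692, 0.0009, 0.1571]
tool_rot: [-3.141, 0.001, -2.958]
force: [-0.6, -0.6, 0.9]
width: 0.212
finger_force: 0.0
the job is handed in; nothing more can be done
None
```

The caddy is home in the dock with the catch down behind it; the catch held against a tug of about 7 N, the gripper has let go and is clear, and the job is handed in at 26.8 s (no verdict was returned).

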